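Catch the bearing ball and turn it to the gearbox

TASK

Take the blue dish by its black handle and, with the handle in line with the chute and pointing away from it, raise the dish level under the chute's end so that its rim lifts the yellow release rails and the steel ball rolls in. Then give the level dish a quarter turn with the ball staying in the middle and bring it next to the round black gearbox housing, so that its yellow beak points sideways (square to the chute) straight at the housing, the beak's tip about 3 cm short of the housing's wall as seen from above and the dish 10 to 20 cm above the bench. Finish while still holding it there, level and still, with the ball resting in the middle; never touch the ball with the gripper or drop it, and leave the batteries, tools and boxes alone.

Things in the scene. Friction and masses are not known exactly. Their poses are not given: they have to be found in the camera images.
- dish: Loose blue round dish, 180 g, with handle and beak. Origin: centre of its underside; z up; +x to the beak, -x along the handle. Rim 117 mm across, its top 38 mm above the underside; inside, a 20 degree cone leads to a flat middle 20 mm wide, 7 mm up, where a ball settles. Yellow beak: tip 77 mm from the centre.
- grip (a point): Point of the black dish handle to grip, on the dish x axis 105 mm from its centre (towards -x), 24 mm above the underside, mid-height of the handle. The handle is a straight bar along the dish x axis, 18 mm wide, 20 mm tall, from 56 to 148 mm from the centre: pinch it from above, fingers closing across it. Axes as the dish.
- chute: Fixed grey stand with an aluminium channel, 40 mm wide, sloping down at 22 degrees to its open end. Origin on the bench under the chute; z up; the open end is at the chute's own -x (roughly towards the robot), lip at x = -100 mm, 155 mm above the bench. Post and foot stand at x above -8 mm; under the open end is free space.
- catch (a point): Point on the chute's centre line, 25 mm out beyond the lip and 105 mm above the bench, level with the underside of the closed release rails. With the dish centre on the vertical through this point the rim meets both rails and the ball drops in near the middle. Axes as the chute.
- gate (a joint): Lift (m) of the yellow gate: 0 shut, stop at 0.035. A stop plate before the ball in one piece with two level rails (8 mm wide, 96 mm apart, along the chute, from 50 mm before the catch point, robot side, to 65 mm beyond). Pushing the rails straight up (0.6 N weight) lifts it; it falls shut by itself. The ball rolls out from about 0.024; 0.030 is ample.
- ball_center (a point): Centre of the loose steel ball, 25 mm diameter, 64 g, that waits in the chute behind the gate. It rolls out slowly and drops; resting in the dish its centre is about 20 mm above the dish's underside.
- bore (a point): Centre of the mouth of the gearbox housing, 55 mm above the bench: a fixed upright black cylinder, 80 mm across, brass ring on top, four steel pins around it (50 mm from the axis, 55 mm tall), 110 mm plywood base. It stands left or right of the chute; a battery stands on the other side.
- battery_a: Loose battery pack, black and grey oval, 65 x 115 mm, 75 mm tall with its tower; stands left or right of the chute, where the housing is not. Leave alone. Origin: centre of underside.
- battery_b: Second loose battery pack, same as the first. Leave alone. Origin: centre of underside.
- screwdriver: Red-handled screwdriver lying on the bench. Leave alone.
- wrench: Steel wrench lying on the bench. Leave alone.
- anchor_bin: Clear open box 100 x 140 x 45 mm with blue wall anchors. Leave alone. Origin: centre of underside.
- bit_case: Green and black bit case 70 x 130 x 34 mm. Leave alone. Origin: centre of underside.
Mind the look-alikes: they are no part of the job. There is more than one size of the dish; the job needs the smaller.

How it is judged:
On the way:
1. the ball is caught in the dish, held off the bench with its handle in line with the chute (horizontal distance between ball_center and dish below 0.05 m and z of ball_center in the frame of dish between 0 and 0.045 m and height (world z) of dish above 0.04 m and contact force between the fingers and dish above 0.5 N and angle between the x axis of dish and the x axis of chute, either way round below 0.35 rad), for 0.2 s.
At the end, for the whole second after the job is handed in: Dish still gripped, underside 9 to 22 cm up, level within 0.10 rad, still, square to the chute within 0.27 rad; ball within 20 mm of its centre; bore axis 117 to 180 mm from dish centre and within 30 mm of the beak line (beak tip 0 to 63 mm from the wall); gate shut (contact force between the fingers and dish above 0.5 N and height (world z) of dish between 0.09 and 0.22 m and angle between dish's own z axis and vertical below 0.1 rad and horizontal distance between ball_center and dish below 0.02 m and z of ball_center in the frame of dish between 0 and 0.035 m and angle between the x axis of dish and the x axis of chute, either way round above 1.3 rad and x of bore in the frame of dish between 0.117 and 0.18 m and y of bore in the frame of dish between -0.03 and 0.03 m and linear speed of dish below 0.02 m/s and value of joint gate below 0.003 m); the arm keeps its last pose, push and grip.
It fails at once if the ball is touched by the gripper (contact force between the fingers and ball above 0.3 N).
It fails at once if the ball falls onto the bench (height (world z) of ball_center below 0.016 m).
It fails at once if the ball leaves the middle while the dish is turned (distance of ball_center from where it was at the start of the episode above 0.07 m and angle between the x axis of dish and the x axis of chute, either way round above 0.45 rad and horizontal distance between ball_center and dish above 0.03 m).
It fails at once if a bystander is disturbed (distance of any of battery_a, battery_b, screwdriver, wrench, anchor_bin, bit_case from where it was at the start of the episode above 0.02 m).
It also fails if it takes over 64 s, if anything falls off the work surface, if the arm or the gripper's body presses on something with over 40 N, if the wrist force passes 120 N, or if a joint passes its speed limit or range.

ROBOT

A 6-joint arm with a two-finger parallel gripper is mounted at the origin on the work surface. World frame = base frame: x ahead of the robot, y to its left, z up, the work surface at z = 0. Lengths are in m, angles in rad, forces in N, time in s.
With the tool pointing down it reaches from about 0.35 to 0.975 m from the base axis. Payload 4.9 kg.
Tool frame: the origin (TCP) lies on the front face of the gripper's body, between the roots of the fingers; the fingertips stand 73 mm ahead of it and the grasp point (between the pads) lies 54 mm ahead of it; z points along the fingers, y is the line along which they close (so a half turn about z gives the same grasp; the last joint's range is limited). The gripper opens to 85 mm and grips with 20 to 120 N. Pads are 22 mm wide; open, the fingers measure 114 mm over their backs; the gripper's body (76 mm by 85 mm) begins 54 mm behind the grasp point. The pads swing forward as they close: fully open they stand 13 mm farther back than shut.
Start: joints at [-1.268, 0.053, 1.613, -0, 1.476, -0.119], TCP at [0.256, -0.57, 0.304] pointing down, gripper open.
Joint ranges: [-3.01, 3.01], [-1.01, 2.22], [0.06, 2.58], [-1.02, 4.17], [0.09, 2.62], [-3.14, 3.14]. Speed limits (rad/s): [2.57, 2.57, 3.14, 3.14, 3.14, 3.14].

INTERFACE

Orientations are given as a rotation vector (axis times angle).
In Python, from station import status, imaging, order gives the robot as it stands.
- The arm moves only by the tool arm_command, never from a script. Its argument "increments" is a list of rows, each an object with "slide": the shift along the tool's x, y, z in m, a list of three; "spin": the turn about the tool's z in degrees; "gripper": the opening, from -1 (shut) to 1 (fully open). In form: [{"slide": [x, y, z], "spin": spin, "gripper": gripper}, ...]. A call has 1 to 8 rows; each row is the pose to reach, as a shift and turn from the pose commanded when the call began, along the tool's axes at that moment; what a row does not reach only later rows make up. A row lasts 1/12 s, in which the tool goes at most 41.7 mm and 7.16 degrees, less where a joint would pass 70% of its speed; a pose out of reach is approached as far as the arm can. A call with a gripper value outside its range is refused whole. The fingers move at their own pace and stop on an object; "newtons" is the grip in N (left out, the last holds). Time passes only in rows, so rows that repeat a pose let the fingers close. It gives the time, the measured TCP pose, the force, the opening and the grip force at its end, in the units of the state.
- status.get_obs(): the state, without advancing time (a new reading comes with each control period).
- imaging.get_image(name): name is "side" or "top" or "wrist"; returns a dict with "frame" (480x640x3 uint8, red, green, blue), "vfov" (degrees; the focal length in pixels is half the picture's height over the tangent of half this angle, whatever the lens; pixels are square), "cx", "cy" (the principal point, pixels), "view" (4x4, takes a point from world to camera coordinates); the wrist camera has in their place "mount" (4x4, takes a point from camera to tool coordinates, whose origin is the TCP and whose axes are the flange's). Camera axes: x right, y up, looking along -z (the intrinsics and any distortion apply to the point x, -y, -z); pixel columns grow to the right and rows downward; lengths in m; the calibration is good to about 2 mm. A picture is of the moment at which its call begins: read the wrist's pose just before it. There is no depth.
- order.finish_job(): hands the job in; it is judged then, once.
The state is a dict: "t": time; "q": joint angles; "dq": joint speeds; "effort": joint torques, N m; "tool_pos": TCP position; "tool_rot": TCP orientation; "contact_force": force on the tool from outside, world axes, zero at the start; "wrist_torque": the same for the moment, N m; "opening": finger opening in m; "grip_force": force on a finger pad.
Only numpy, scipy, OpenCV 4.12 (cv2) and the standard library are available. Lean on these libraries where they do the work, as an engineer would, in place of code of your own. Each camera call takes 0.05 s, during which the arm holds its last target. There are 200 camera calls.

## Working session

There is one attempt and no reset: what is moved stays moved. The work goes in short steps, Python scripts to look and compute and a tool call to move; the robot and the scene stay as the last step left them, time stands still between calls to the robot, and variables do not carry over. Pictures are saved under pics/ and viewed, at most 10 in all, crops included, and the job is handed in when it is done.

Besides the shell and the picture viewer there is one more tool, called in YAML: its name, and indented under it one key for each argument. arm_command: Moves the arm, as the interface text tells. Its arguments: {"type":"object","properties":{"increments":{"type":"array","items":{"type":"object","properties":{"slide":{"type":"array","items":{"type":"number"}},"spin":{"type":"number"},"gripper":{"type":"number"}}}},"newtons":{"type":"number"}},"required":["increments"]}

```bash
mkdir -p pics && ls
python3 - <<'E'
from station import status, imaging
import cv2, numpy as np
for n in ("side","top"):
    d=imaging.get_image(n); cv2.imwrite(f"pics/{n}0.png",d["frame"][:,:,::-1])
    print(n,{k:(np.round(v,4).tolist() if k!="frame" else 0) for k,v in d.items()})
o=status.get_obs(); print({k:np.round(v,3).tolist() for k,v in o.items()})
E
```

```text
pics
side {'frame': 0, 'vfov': 44.4297, 'cx': 320.2124, 'cy': 238.546, 'view': [[0.9905, -0.1377, -0.005, -0.5064], [0.0986, 0.6827, 0.724, -0.2166], [-0.0963, -0.7176, 0.6898, -1.6168], [0.0, 0.0, 0.0, 1.0]]}
top {'frame': 0, 'vfov': 55.6541, 'cx': 320.9344, 'cy': 233.6554, 'view': [[0.0028, -0.9999, -0.0096, 0.106], [0.9969, 0.002, 0.0786, -0.5231], [-0.0786, -0.0098, 0.9969, -1.3598], [0.0, 0.0, 0.0, 1.0]]}
{'t': 0.1, 'q': [-1.268, 0.053, 1.614, -0.0, 1.476, -0.119], 'dq': [0.001, -0.002, -0.002, 0.001, 0.001, -0.0], 'effort': [0.0, -39.49, -37.136, -0.0, 0.004, 0.0], 'tool_pos': [0.256, -0.57, 0.303], 'tool_rot': [-3.07, -0.657, 0.0], 'contact_force': [0.409, -0.147, 0.104], 'wrist_torque': [0.018, -0.016, 0.035], 'grip_force': 0.0, 'opening': 0.085}
```

View pics/top0.png

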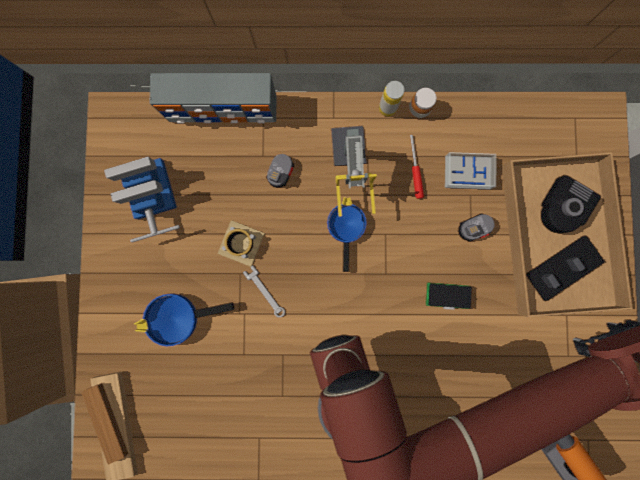

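View pics/side0.png

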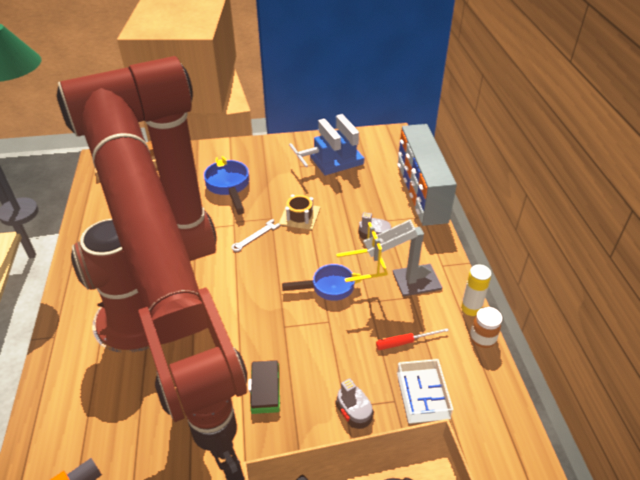

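The top view shows the small dish at (347,224) with its handle down to (346,270), the chute at (355,150) with rails around (340–375,175–215), and the housing at (241,242) on the left. The large dish at (170,320) is the decoy. I'll enlarge both views to measure.

```bash
cat > h.py <<'E'
import numpy as np, cv2
from scipy.optimize import least_squares
from station import status, imaging
from scipy.spatial.transform import Rotation as R
def cam(d): 
    f=240/np.tan(np.radians(d["vfov"])/2); V=np.array(d["view"]); return f,d["cx"],d["cy"],V
def px2z(d,u,v,z):
    f,cx,cy,V=cam(d); r=V[:3,:3].T@np.array([(u-cx)/f,-(v-cy)/f,-1]); c=-V[:3,:3].T@V[:3,3]
    return c+r*(z-c[2])/r[2]
def proj(d,p):
    f,cx,cy,V=cam(d); q=V[:3,:3]@np.asarray(p)+V[:3,3]; return np.array([cx+f*q[0]/-q[2],cy-f*q[1]/-q[2]])
def tri(d1,p1,d2,p2):
    return least_squares(lambda X:np.r_[proj(d1,X)-p1,proj(d2,X)-p2],[0.7,0,0.05]).x
E
python3 - <<'E'
import cv2
t=cv2.imread("pics/top0.png")[120:280,215:405]; cv2.imwrite("pics/topc.png",cv2.resize(t,None,fx=3.75,fy=3.75,interpolation=cv2.INTER_CUBIC))
t=cv2.imread("pics/side0.png")[180:330,270:460]; cv2.imwrite("pics/sidec.png",cv2.resize(t,None,fx=4,fy=4,interpolation=cv2.INTER_CUBIC))
E
```

```text
(no output)
```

View pics/topc.png

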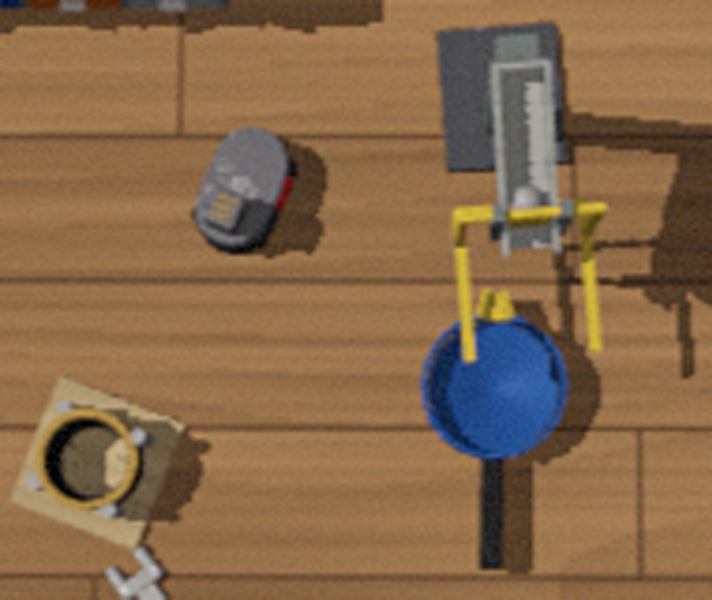

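View pics/sidec.png

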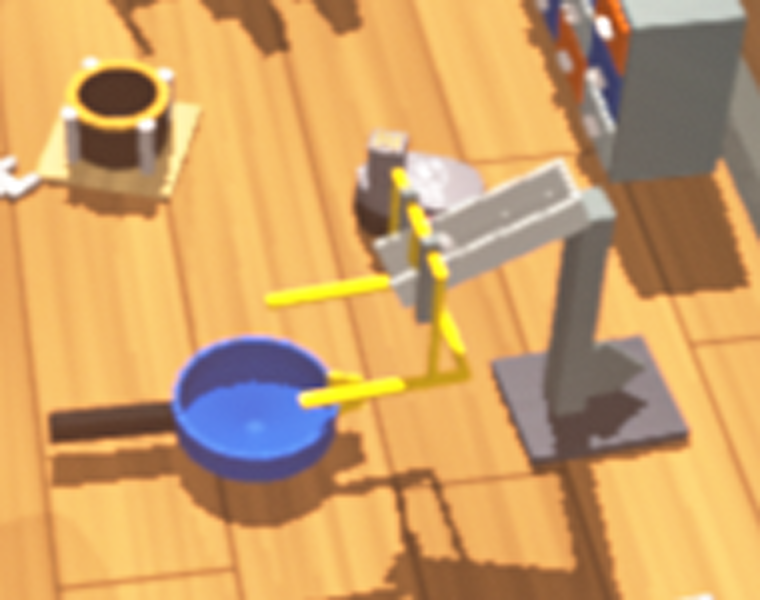

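Top crop: dish rim centre is (494,387), handle end (490,569), and the rail ends are (470,361) and (596,350). The rails start at (462,250) and (588,240), the ring centre is (87,458), and the lip corners are (504,253) and (560,250). Side crop: rail ends (268,300) and (303,401), ring centre (118,96).

Run:
```python
from h import *
T=imaging.get_image("top"); S=imaging.get_image("side")
t=lambda x,y:np.array([(x+.5)/3.75-.5+215,(y+.5)/3.75-.5+120]); s=lambda x,y:np.array([(x+.5)/4-.5+270,(y+.5)/4-.5+180])
p=lambda n,x:print(n,np.round(x,4))
for n,x,y,z in [("rim",494.5,387,.038),("hend",490.5,569,.03),("hstart",491.5,462,.034),("ring",87,458,.055),("railLend",470,361,.113),("railRend",596,350,.113),("railL0",462,250,.113),("railR0",588,240,.113),("lipL",504,253,.155),("lipR",560,250,.155),("footFL",449,171,.008),("footFR",568,163,.008),("footBL",437,30,.008),("footBR",556,22,.008),("batt",220,215,.075)]:
    p(n,px2z(T,*t(x,y),z))
p("tri railL",tri(T,t(470,358),S,s(269,300))); p("tri railR",tri(T,t(596,347),S,s(304,401)))
p("tri ring",tri(T,t(87,458),S,s(118,96)))
p("side rim L/R", px2z(S,*s(255,398),.038))
p("side ring", px2z(S,*s(118,96),.055))
```

```text
rim [0.5543 0.0304 0.038 ]
hend [0.4089 0.0335 0.03  ]
hstart [0.4943 0.0327 0.034 ]
ring [0.4956 0.3532 0.055 ]
railLend [0.5663 0.0524 0.113 ]
railRend [ 0.5749 -0.043   0.113 ]
railL0 [0.6514 0.0585 0.113 ]
railR0 [ 0.6592 -0.0374  0.113 ]
lipL [0.6414 0.0287 0.155 ]
lipR [ 0.6437 -0.0125  0.155 ]
footFL [0.7369 0.0664 0.008 ]
footFR [ 0.7436 -0.032   0.008 ]
footBL [0.856  0.0764 0.008 ]
footBR [ 0.8628 -0.0226  0.008 ]
batt [0.6861 0.2478 0.075 ]
tri railL [0.5673 0.0525 0.111 ]
tri railR [ 0.5757 -0.0432  0.1098]
tri ring [0.4942 0.3536 0.0531]
side rim L/R [0.5531 0.0287 0.038 ]
side ring [0.4923 0.3513 0.055 ]
```

```bash
cat >> h.py <<'E'
def go(x,y,z,yaw):
    o=status.get_obs(); M=R.from_rotvec(o["tool_rot"]).as_matrix(); cur=np.arctan2(M[1,0],M[0,0])
    print("tool",np.round(o["tool_pos"],4),"yaw",round(np.degrees(cur),2),"q",np.round(o["q"],2),"open",round(float(o["opening"]),4),"grip",round(float(o["grip_force"]),1),"F",np.round(o["contact_force"],1),"t",o["t"])
    print("slide",np.round(M.T@(np.array([x,y,z])-o["tool_pos"]),4),"spin",round(np.degrees(cur)-yaw,2), "tilt",np.round(M[:,2],3))
E
python3 -c "
from h import *
go(.449,.033,.2,-1.3)"
```

```text
tool [ 0.2558 -0.5699  0.3031] yaw 24.17 q [-1.27  0.05  1.61  0.    1.48 -0.12] open 0.0855 grip 0.0 F [ 0.6 -0.2 -0.1] t 0.2
slide [ 0.4231 -0.4709  0.1038] spin 25.47 tilt [-0.     0.001 -1.   ]
```

arm_command:
  increments:
    - {"slide": [0.1, -0.112, 0.02], "spin": 6, "gripper": 1}
    - {"slide": [0.423, -0.471, 0.104], "spin": 25.5, "gripper": 1}
    - {"slide": [0.423, -0.471, 0.104], "spin": 25.5, "gripper": 1}
    - {"slide": [0.423, -0.471, 0.104], "spin": 25.5, "gripper": 1}
    - {"slide": [0.423, -0.471, 0.104], "spin": 25.5, "gripper": 1}
    - {"slide": [0.423, -0.471, 0.104], "spin": 25.5, "gripper": 1}
    - {"slide": [0.423, -0.471, 0.104], "spin": 25.5, "gripper": 1}
    - {"slide": [0.423, -0.471, 0.104], "spin": 25.5, "gripper": 1}

```text
t: 0.87
tool_pos: [0.3562, -0.2549, 0.2501]
tool_rot: [3.141, -0.038, 0.001]
contact_force: [0.2, -0.2, 0.5]
opening: 0.0856
grip_force: 0.0
```

```bash
python3 -c "
from h import *
go(.449,.033,.2,-1.3)"
```

```text
tool [ 0.3562 -0.2549  0.2501] yaw -1.38 q [-0.79 -0.38  2.09  0.    1.44  0.8 ] open 0.0856 grip 0.0 F [ 0.2 -0.2  0.5] t 0.8667
slide [ 0.0859 -0.2901  0.0501] spin -0.08 tilt [ 0. -0. -1.]
```

arm_command:
  increments:
    - {"slide": [0.084, -0.286, 0.05], "spin": 0, "gripper": 1}
    - {"slide": [0.084, -0.286, 0.05], "spin": 0, "gripper": 1}
    - {"slide": [0.084, -0.286, 0.05], "spin": 0, "gripper": 1}
    - {"slide": [0.084, -0.286, 0.05], "spin": 0, "gripper": 1}
    - {"slide": [0.084, -0.286, 0.05], "spin": 0, "gripper": 1}
    - {"slide": [0.084, -0.286, 0.05], "spin": 0, "gripper": 1}
    - {"slide": [0.084, -0.286, 0.05], "spin": 0, "gripper": 1}
    - {"slide": [0.084, -0.286, 0.05], "spin": 0, "gripper": 1}

```text
t: 1.53
tool_pos: [0.4467, 0.0316, 0.1994]
tool_rot: [-3.139, 0.028, 0.002]
contact_force: [-0.5, -0.8, 0.4]
opening: 0.0849
grip_force: 0.0
```

arm_command:
  increments:
    - {"slide": [0, 0, 0], "spin": 0, "gripper": 1}
    - {"slide": [0, 0, 0], "spin": 0, "gripper": 1}
    - {"slide": [0, 0, 0], "spin": 0, "gripper": 1}

```text
t: 1.78
tool_pos: [0.4467, 0.0261, 0.2007]
tool_rot: [3.141, -0.038, 0.0]
contact_force: [-0.8, 0.3, 0.2]
opening: 0.0852
grip_force: 0.0
```

Run:
```python
from h import *
go(.449,.033,.08,-1.3)
d=imaging.get_image("wrist"); cv2.imwrite("pics/w1.png",d["frame"][:,:,::-1]); print(d["vfov"],d["cx"],d["cy"],np.round(d["mount"],3).tolist())
```

```text
tool [0.4467 0.0261 0.2007] yaw -1.39 q [-0.11 -0.31  2.12 -0.    1.33  1.49] open 0.0852 grip 0.0 F [-0.8  0.3  0.2] t 1.7833
slide [ 0.0021 -0.007   0.1207] spin -0.09 tilt [ 0.    -0.001 -1.   ]
70.96449543763742 321.19084185524844 243.4941939917247 [[-0.0, 0.957, 0.289, 0.074], [1.0, 0.0, 0.0, -0.001], [-0.0, 0.289, -0.957, -0.071], [0.0, 0.0, 0.0, 1.0]]
```

View pics/w1.png

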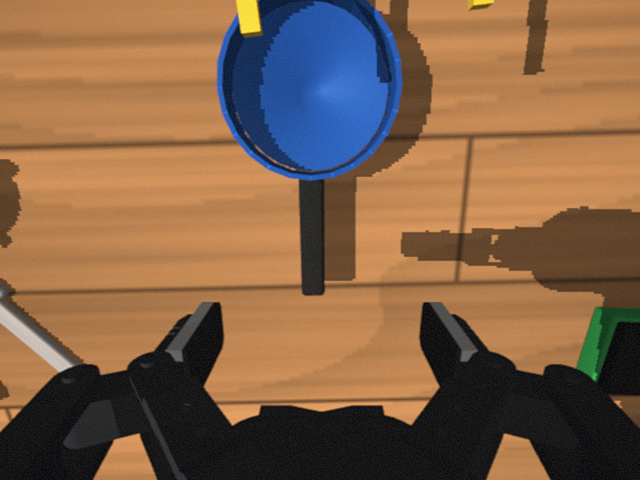

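The wrist view shows the handle from (312,182) to its end at (313,292), and the dish rim spanning 218–402 in x. I'll check this against the calibration.

Run:
```python
from h import *
o=status.get_obs(); M=np.eye(4); M[:3,:3]=R.from_rotvec(o["tool_rot"]).as_matrix(); M[:3,3]=o["tool_pos"]
d=imaging.get_image("wrist"); d["view"]=np.linalg.inv(M@np.array(d["mount"]))
for n,u,v,z in [("start",312,182,.034),("end",313,287,.034),("rimL",218,80,.038),("rimR",402,80,.038),("rimFront",310,179,.038),("railLend",252,36,.105),("railRend",481,8,.105)]: print(n,np.round(px2z(d,u,v,z),4))
```

```text
start [0.4942 0.0321 0.034 ]
end [0.4146 0.0339 0.034 ]
rimL [0.5599 0.0892 0.038 ]
rimR [ 0.557  -0.0271  0.038 ]
rimFront [0.4967 0.0332 0.038 ]
railLend [0.5657 0.054  0.105 ]
railRend [ 0.5737 -0.0446  0.105 ]
```

arm_command:
  increments:
    - {"slide": [0.004, -0.007, 0.03], "spin": 0, "gripper": 1}
    - {"slide": [0.004, -0.007, 0.06], "spin": 0, "gripper": 1}
    - {"slide": [0.004, -0.007, 0.09], "spin": 0, "gripper": 1}
    - {"slide": [0.004, -0.007, 0.11], "spin": 0, "gripper": 1}
    - {"slide": [0.004, -0.007, 0.12], "spin": 0, "gripper": 1}
    - {"slide": [0.004, -0.007, 0.12], "spin": 0, "gripper": 1}
    - {"slide": [0.004, -0.007, 0.12], "spin": 0, "gripper": 1}
    - {"slide": [0.004, -0.007, 0.12], "spin": 0, "gripper": 1}

```text
t: 2.55
tool_pos: [0.4523, 0.0335, 0.0823]
tool_rot: [3.141, -0.038, 0.005]
contact_force: [0.9, 0.2, 0.3]
opening: 0.0852
grip_force: 0.0
```

```bash
python3 -c "
from h import *
go(.4505,.0333,.08,-1.3)"
```

```text
tool [0.4523 0.0335 0.0823] yaw -1.38 q [-0.09 -0.11  2.17  0.    1.07  1.5 ] open 0.0852 grip 0.0 F [0.9 0.2 0.3] t 2.55
slide [-0.0018  0.0002  0.0023] spin -0.08 tilt [ 0.003 -0.    -1.   ]
```

arm_command:
  increments:
    - {"slide": [0, 0, 0.001], "spin": 0, "gripper": -1}
    - {"slide": [0, 0, 0.001], "spin": 0, "gripper": -1}
    - {"slide": [0, 0, 0.001], "spin": 0, "gripper": -1}
    - {"slide": [0, 0, 0.001], "spin": 0, "gripper": -1}
    - {"slide": [0, 0, 0.001], "spin": 0, "gripper": -1}
    - {"slide": [0, 0, 0.001], "spin": 0, "gripper": -1}
    - {"slide": [0, 0, 0.001], "spin": 0, "gripper": -1}
    - {"slide": [0, 0, 0.001], "spin": 0, "gripper": -1}
  newtons: 80

```text
t: 3.22
tool_pos: [0.4511, 0.034, 0.0798]
tool_rot: [3.141, -0.036, 0.0]
contact_force: [-1.3, -1.7, 3.6]
opening: 0.0166
grip_force: 78.4
```

arm_command:
  increments:
    - {"slide": [0, 0, 0], "spin": 0, "gripper": -1}
    - {"slide": [0, 0, 0], "spin": 0, "gripper": -1}
    - {"slide": [0, 0, 0], "spin": 0, "gripper": -1}
    - {"slide": [0, 0, 0], "spin": 0, "gripper": -1}

```text
t: 3.55
tool_pos: [0.451, 0.034, 0.0797]
tool_rot: [3.141, -0.037, 0.0]
contact_force: [-2.8, -0.4, 4.9]
opening: 0.0168
grip_force: 78.5
```

```bash
python3 -c "
from h import *
go(.51,0.0,.10,4.7)"
```

```text
tool [0.451  0.034  0.0797] yaw -1.33 q [-0.09 -0.1   2.17 -0.    1.07  1.5 ] open 0.0168 grip 78.5 F [-2.8 -0.4  4.9] t 3.55
slide [ 0.0598  0.0326 -0.0203] spin -6.03 tilt [ 0. -0. -1.]
```

arm_command:
  increments:
    - {"slide": [0, 0, -0.005], "spin": 0, "gripper": -1}
    - {"slide": [0, 0, -0.015], "spin": 0, "gripper": -1}
    - {"slide": [0, 0, -0.025], "spin": 0, "gripper": -1}
    - {"slide": [0.016, 0.008, -0.025], "spin": -1.5, "gripper": -1}
    - {"slide": [0.033, 0.016, -0.025], "spin": -3, "gripper": -1}
    - {"slide": [0.05, 0.024, -0.025], "spin": -4.5, "gripper": -1}
    - {"slide": [0.067, 0.0325, -0.025], "spin": -6, "gripper": -1}
    - {"slide": [0.067, 0.0325, -0.025], "spin": -6, "gripper": -1}

```text
t: 4.22
tool_pos: [0.5203, -0.0014, 0.1064]
tool_rot: [3.138, 0.127, 0.007]
contact_force: [0.6, -0.0, -1.7]
opening: 0.0167
grip_force: 78.2
```

arm_command:
  increments:
    - {"slide": [0, 0, 0], "spin": 0, "gripper": -1}
    - {"slide": [0, 0, 0], "spin": 0, "gripper": -1}
    - {"slide": [0, 0, 0], "spin": 0, "gripper": -1}
    - {"slide": [0, 0, 0], "spin": 0, "gripper": -1}

```text
t: 4.55
tool_pos: [0.5164, 0.0004, 0.1044]
tool_rot: [-3.139, -0.128, 0.001]
contact_force: [-0.2, -0.2, -2.0]
opening: 0.0166
grip_force: 78.3
```

Run:
```python
from h import *
go(.5169,0.0,.105,4.7)
T=imaging.get_image("top")["frame"][120:280,275:405,::-1]; S=imaging.get_image("side")["frame"][200:320,280:450,::-1]
a=cv2.resize(T,(400,492),interpolation=cv2.INTER_CUBIC); b=cv2.resize(S,(400,282),interpolation=cv2.INTER_CUBIC)
c=np.zeros((492,800,3),np.uint8); c[:,:400]=a; c[:282,400:]=b
cv2.imwrite("pics/c1.png",c)
```

```text
tool [5.164e-01 4.000e-04 1.044e-01] yaw 4.69 q [-0.14  0.01  2.01  0.    1.12  1.35] open 0.0166 grip 78.3 F [-0.2 -0.2 -2. ] t 4.55
slide [ 0.0005  0.0004 -0.0006] spin -0.01 tilt [-0.001  0.    -1.   ]
```

View pics/c1.png

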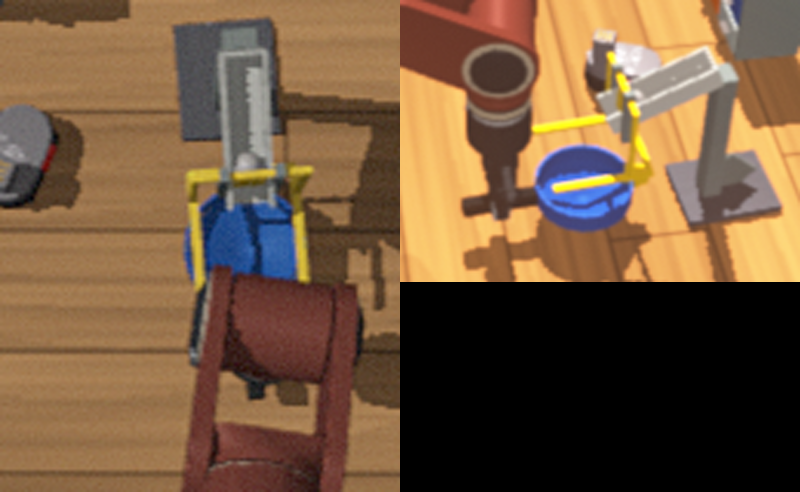

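arm_command:
  increments:
    - {"slide": [0, 0, -0.009], "spin": 0, "gripper": -1}
    - {"slide": [0, 0, -0.018], "spin": 0, "gripper": -1}
    - {"slide": [0, 0, -0.027], "spin": 0, "gripper": -1}
    - {"slide": [0, 0, -0.036], "spin": 0, "gripper": -1}
    - {"slide": [0, 0, -0.042], "spin": 0, "gripper": -1}
    - {"slide": [0, 0, -0.047], "spin": 0, "gripper": -1}
    - {"slide": [0, 0, -0.052], "spin": 0, "gripper": -1}
    - {"slide": [0, 0, -0.057], "spin": 0, "gripper": -1}

```text
t: 5.32
tool_pos: [0.517, -0.0, 0.1618]
tool_rot: [-3.139, -0.128, 0.0]
contact_force: [0.6, 0.4, -3.7]
opening: 0.0165
grip_force: 78.2
```

arm_command:
  increments:
    - {"slide": [0, 0, -0.005], "spin": 0, "gripper": -1}
    - {"slide": [0, 0, -0.01], "spin": 0, "gripper": -1}
    - {"slide": [0, 0, -0.014], "spin": 0, "gripper": -1}
    - {"slide": [0, 0, -0.016], "spin": 0, "gripper": -1}
    - {"slide": [0, 0, -0.016], "spin": 0, "gripper": -1}
    - {"slide": [0, 0, -0.016], "spin": 0, "gripper": -1}
    - {"slide": [0, 0, -0.016], "spin": 0, "gripper": -1}
    - {"slide": [0, 0, -0.016], "spin": 0, "gripper": -1}

```text
t: 5.98
tool_pos: [0.517, 0.0, 0.1771]
tool_rot: [-3.139, -0.128, 0.001]
contact_force: [0.1, 0.1, -2.8]
opening: 0.0166
grip_force: 79.3
```

arm_command:
  increments:
    - {"slide": [0, 0, 0], "spin": 0, "gripper": -1}
    - {"slide": [0, 0, 0], "spin": 0, "gripper": -1}
    - {"slide": [0, 0, 0], "spin": 0, "gripper": -1}
    - {"slide": [0, 0, 0], "spin": 0, "gripper": -1}
    - {"slide": [0, 0, 0], "spin": 0, "gripper": -1}
    - {"slide": [0, 0, 0], "spin": 0, "gripper": -1}
    - {"slide": [0, 0, 0], "spin": 0, "gripper": -1}
    - {"slide": [0, 0, 0], "spin": 0, "gripper": -1}

```text
t: 6.65
tool_pos: [0.5172, 0.0, 0.1775]
tool_rot: [-3.139, -0.128, 0.0]
contact_force: [-0.4, 1.1, -3.5]
opening: 0.0165
grip_force: 79.2
```

Run:
```python
from h import *
go(.5169,0.0,.177,4.7)
T=imaging.get_image("wrist")["frame"][0:300,100:540,::-1]; S=imaging.get_image("side")["frame"][200:320,280:450,::-1]
a=cv2.resize(T,(400,273)); b=cv2.resize(S,(400,282),interpolation=cv2.INTER_CUBIC)
c=np.zeros((282,800,3),np.uint8); c[:273,:400]=a; c[:282,400:]=b
cv2.imwrite("pics/c2.png",c)
```

```text
tool [0.5172 0.     0.1775] yaw 4.67 q [-0.14 -0.09  1.97  0.    1.26  1.35] open 0.0165 grip 79.2 F [-0.4  1.1 -3.5] t 6.65
slide [-0.0003 -0.      0.0005] spin -0.03 tilt [-0.  0. -1.]
```

View pics/c2.png

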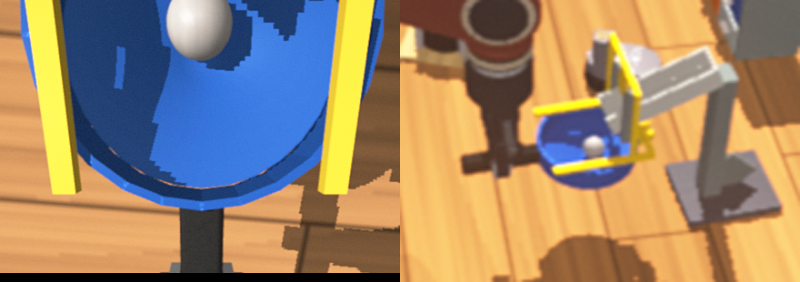

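The ball is in the dish in both views. I'll let it settle, then lower clear of the rails.

arm_command:
  increments:
    - {"slide": [0, 0, 0], "spin": 0, "gripper": -1}
    - {"slide": [0, 0, 0], "spin": 0, "gripper": -1}
    - {"slide": [0, 0, 0], "spin": 0, "gripper": -1}
    - {"slide": [0, 0, 0], "spin": 0, "gripper": -1}
    - {"slide": [0, 0, 0], "spin": 0, "gripper": -1}
    - {"slide": [0, 0, 0], "spin": 0, "gripper": -1}
    - {"slide": [0, 0, 0], "spin": 0, "gripper": -1}
    - {"slide": [0, 0, 0], "spin": 0, "gripper": -1}

```text
t: 7.42
tool_pos: [0.5172, -0.0, 0.1775]
tool_rot: [-3.139, -0.128, -0.0]
contact_force: [-0.9, 1.1, -3.0]
opening: 0.0168
grip_force: 79.2
```

arm_command:
  increments:
    - {"slide": [0, 0, 0.002], "spin": 0, "gripper": -1}
    - {"slide": [0, 0, 0.005], "spin": 0, "gripper": -1}
    - {"slide": [0, 0, 0.009], "spin": 0, "gripper": -1}
    - {"slide": [0, 0, 0.014], "spin": 0, "gripper": -1}
    - {"slide": [0, 0, 0.019], "spin": 0, "gripper": -1}
    - {"slide": [0, 0, 0.024], "spin": 0, "gripper": -1}
    - {"slide": [0, 0, 0.029], "spin": 0, "gripper": -1}
    - {"slide": [0, 0, 0.034], "spin": 0, "gripper": -1}

```text
t: 8.08
tool_pos: [0.5171, -0.0, 0.1429]
tool_rot: [-3.139, -0.128, 0.0]
contact_force: [0.5, -0.6, -3.4]
opening: 0.0166
grip_force: 79.3
```

arm_command:
  increments:
    - {"slide": [0, 0, 0.005], "spin": 0, "gripper": -1}
    - {"slide": [0, 0, 0.01], "spin": 0, "gripper": -1}
    - {"slide": [0, 0, 0.015], "spin": 0, "gripper": -1}
    - {"slide": [0, 0, 0.018], "spin": 0, "gripper": -1}
    - {"slide": [0, 0, 0.02], "spin": 0, "gripper": -1}
    - {"slide": [0, 0, 0.02], "spin": 0, "gripper": -1}
    - {"slide": [0, 0, 0.02], "spin": 0, "gripper": -1}
    - {"slide": [0, 0, 0.02], "spin": 0, "gripper": -1}

```text
t: 8.75
tool_pos: [0.5175, -0.0001, 0.1239]
tool_rot: [3.139, 0.128, 0.001]
contact_force: [0.4, 0.1, -3.0]
opening: 0.0166
grip_force: 79.3
```

Run:
```python
from h import *
go(.5169,0.0,.125,4.7)
T=imaging.get_image("wrist")["frame"][0:300,100:540,::-1]; S=imaging.get_image("side")["frame"][200:320,280:450,::-1]
a=cv2.resize(T,(400,273)); b=cv2.resize(S,(400,282),interpolation=cv2.INTER_CUBIC)
c=np.zeros((282,800,3),np.uint8); c[:273,:400]=a; c[:282,400:]=b
cv2.imwrite("pics/c3.png",c)
```

```text
tool [ 5.175e-01 -1.000e-04  1.239e-01] yaw 4.67 q [-0.14 -0.02  2.    0.    1.15  1.35] open 0.0166 grip 79.3 F [ 0.4  0.1 -3. ] t 8.75
slide [-0.0006 -0.0001 -0.0011] spin -0.03 tilt [ 0.001 -0.    -1.   ]
```

View pics/c3.png

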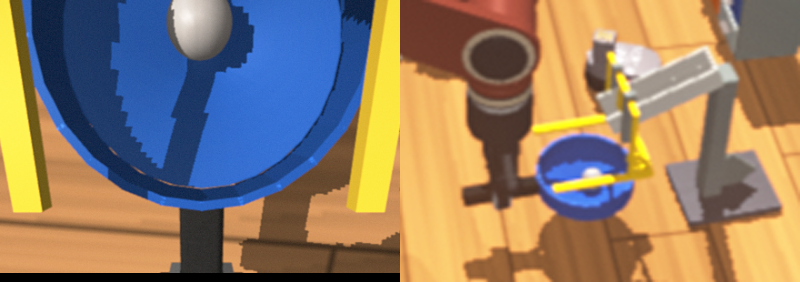

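```bash
cat >> h.py <<'E'
def wcheck():
    d=imaging.get_image("wrist"); d["view"]=np.linalg.inv(np.array(d["mount"]))
    print("expected ball px",proj(d,[.104,0,.0597]),"near rim px",proj(d,[.104-.0585,0,.0417]),"per 10mm +x",proj(d,[.114,0,.0597]))
    f=d["frame"].astype(int); m=((f.max(2)-f.min(2)<45)&(f.min(2)>90)).astype(np.uint8); m[200:]=0
    n,l,s,c=cv2.connectedComponentsWithStats(m); 
    for i in range(1,n):
        if s[i][4]>500: print("blob",s[i],c[i])
    return d
E
python3 -c "
from h import *
d=wcheck()
f=d['frame'].astype(int); col=f[:,320]; print([v for v in range(120,300,4) if col[v,2]>col[v,0]+60][-1:])"
```

```text
expected ball px [324.12922522  51.22784385] near rim px [324.21488094 228.61594747] per 10mm +x [324.19302394  17.86507046]
blob [ 286    0   66   64 3133] [317.61793808  26.53048197]
[228]
```

arm_command:
  increments:
    - {"slide": [-0.001, 0, 0], "spin": 0, "gripper": -1}
    - {"slide": [-0.003, 0, 0], "spin": 0, "gripper": -1}
    - {"slide": [-0.006, 0, 0], "spin": 0, "gripper": -1}
    - {"slide": [-0.01, 0, 0], "spin": 0, "gripper": -1}
    - {"slide": [-0.015, 0, 0], "spin": 0, "gripper": -1}
    - {"slide": [-0.02, 0, 0], "spin": 0, "gripper": -1}
    - {"slide": [-0.026, 0, 0], "spin": 0, "gripper": -1}
    - {"slide": [-0.032, 0, 0], "spin": 0, "gripper": -1}

```text
t: 9.57
tool_pos: [0.4846, -0.0027, 0.1235]
tool_rot: [-3.139, -0.128, 0.0]
contact_force: [-1.1, -0.7, -2.8]
opening: 0.0168
grip_force: 79.3
```

arm_command:
  increments:
    - {"slide": [-0.006, 0, 0], "spin": 0, "gripper": -1}
    - {"slide": [-0.012, 0, 0], "spin": 0, "gripper": -1}
    - {"slide": [-0.018, 0, 0], "spin": 0, "gripper": -1}
    - {"slide": [-0.024, 0, 0], "spin": 0, "gripper": -1}
    - {"slide": [-0.03, 0, 0], "spin": 0, "gripper": -1}
    - {"slide": [-0.036, 0, 0], "spin": 0, "gripper": -1}
    - {"slide": [-0.042, 0, 0], "spin": 0, "gripper": -1}
    - {"slide": [-0.048, 0, 0], "spin": 0, "gripper": -1}

```text
t: 10.23
tool_pos: [0.4369, -0.0066, 0.1235]
tool_rot: [3.139, 0.128, 0.0]
contact_force: [0.5, 0.1, -2.8]
opening: 0.017
grip_force: 79.3
```

arm_command:
  increments:
    - {"slide": [-0.006, 0, 0], "spin": 0, "gripper": -1}
    - {"slide": [-0.012, 0, 0], "spin": 0, "gripper": -1}
    - {"slide": [-0.018, 0, 0], "spin": 0, "gripper": -1}
    - {"slide": [-0.024, 0, 0], "spin": 0, "gripper": -1}
    - {"slide": [-0.029, 0, 0], "spin": 0, "gripper": -1}
    - {"slide": [-0.033, 0, 0], "spin": 0, "gripper": -1}
    - {"slide": [-0.036, 0, 0], "spin": 0, "gripper": -1}
    - {"slide": [-0.038, 0, 0], "spin": 0, "gripper": -1}

```text
t: 10.9
tool_pos: [0.3992, -0.0097, 0.1235]
tool_rot: [3.139, 0.128, 0.0]
contact_force: [0.3, 0.1, -2.6]
opening: 0.0165
grip_force: 79.3
```

arm_command:
  increments:
    - {"slide": [0, 0, 0], "spin": 0, "gripper": -1}
    - {"slide": [0, 0, 0], "spin": 0, "gripper": -1}
    - {"slide": [0, 0, 0], "spin": 0, "gripper": -1}
    - {"slide": [0, 0, 0], "spin": 0, "gripper": -1}
    - {"slide": [0, 0, 0], "spin": 0, "gripper": -1}
    - {"slide": [0, 0, 0], "spin": 0, "gripper": -1}

```text
t: 11.4
tool_pos: [0.3997, -0.0096, 0.1235]
tool_rot: [-3.139, -0.128, 0.0]
contact_force: [0.7, -0.4, -3.0]
opening: 0.0165
grip_force: 79.3
```

```bash
python3 -c "
from h import *
go(.452,.046,.124,50)
wcheck()"
```

```text
tool [ 0.3997 -0.0096  0.1235] yaw 4.67 q [-0.21 -0.34  2.28  0.    1.2   1.28] open 0.0165 grip 79.3 F [ 0.7 -0.4 -3. ] t 11.4
slide [ 0.0567 -0.0512 -0.0005] spin -45.33 tilt [-0.  0. -1.]
expected ball px [324.12970401  51.22616224] near rim px [324.21531455 228.61485096] per 10mm +x [324.19352163  17.86323305]
blob [ 283    0   72   68 4023] [318.18916232  29.48371862]
```

arm_command:
  increments:
    - {"slide": [0, 0, 0], "spin": -1, "gripper": -1}
    - {"slide": [0, 0, 0], "spin": -3, "gripper": -1}
    - {"slide": [0, 0, 0], "spin": -6, "gripper": -1}
    - {"slide": [0, 0, 0], "spin": -9, "gripper": -1}
    - {"slide": [0, 0, 0], "spin": -12, "gripper": -1}
    - {"slide": [0, 0, 0], "spin": -15, "gripper": -1}
    - {"slide": [0, 0, 0], "spin": -18, "gripper": -1}
    - {"slide": [0, 0, 0], "spin": -21, "gripper": -1}

```text
t: 12.12
tool_pos: [0.3996, -0.0097, 0.1235]
tool_rot: [3.062, 0.703, 0.0]
contact_force: [-0.6, 0.2, -2.0]
opening: 0.0162
grip_force: 79.3
```

arm_command:
  increments:
    - {"slide": [0, 0, 0], "spin": -3, "gripper": -1}
    - {"slide": [0, 0, 0], "spin": -6, "gripper": -1}
    - {"slide": [0, 0, 0], "spin": -9, "gripper": -1}
    - {"slide": [0, 0, 0], "spin": -12, "gripper": -1}
    - {"slide": [0, 0, 0], "spin": -15, "gripper": -1}
    - {"slide": [0, 0, 0], "spin": -18, "gripper": -1}
    - {"slide": [0, 0, 0], "spin": -21, "gripper": -1}
    - {"slide": [0, 0, 0], "spin": -24, "gripper": -1}

```text
t: 12.78
tool_pos: [0.3997, -0.0097, 0.1236]
tool_rot: [2.848, 1.324, 0.0]
contact_force: [-0.3, -0.3, -2.5]
opening: 0.0163
grip_force: 79.3
```

arm_command:
  increments:
    - {"slide": [0, 0, 0], "spin": -3, "gripper": -1}
    - {"slide": [0, 0, 0], "spin": -6, "gripper": -1}
    - {"slide": [0, 0, 0], "spin": -9, "gripper": -1}
    - {"slide": [0, 0, 0], "spin": -12, "gripper": -1}
    - {"slide": [0, 0, 0], "spin": -15, "gripper": -1}
    - {"slide": [0, 0, 0], "spin": -18, "gripper": -1}
    - {"slide": [0, 0, 0], "spin": -21, "gripper": -1}
    - {"slide": [0, 0, 0], "spin": -24, "gripper": -1}

```text
t: 13.45
tool_pos: [0.3998, -0.0098, 0.1236]
tool_rot: [2.51, 1.887, 0.0]
contact_force: [0.0, -0.2, -2.7]
opening: 0.0164
grip_force: 79.3
```

arm_command:
  increments:
    - {"slide": [0, 0, 0], "spin": -3, "gripper": -1}
    - {"slide": [0, 0, 0], "spin": -6, "gripper": -1}
    - {"slide": [0, 0, 0], "spin": -9, "gripper": -1}
    - {"slide": [0, 0, 0], "spin": -12, "gripper": -1}
    - {"slide": [0, 0, 0], "spin": -15, "gripper": -1}
    - {"slide": [0, 0, 0], "spin": -18, "gripper": -1}
    - {"slide": [0, 0, 0], "spin": -20, "gripper": -1}
    - {"slide": [0, 0, 0], "spin": -21, "gripper": -1}

```text
t: 14.12
tool_pos: [0.3998, -0.0097, 0.1237]
tool_rot: [2.126, 2.312, 0.0]
contact_force: [-1.0, -0.2, -2.6]
opening: 0.0167
grip_force: 79.3
```

arm_command:
  increments:
    - {"slide": [0, 0, 0], "spin": 0, "gripper": -1}
    - {"slide": [0, 0, 0], "spin": 0, "gripper": -1}
    - {"slide": [0, 0, 0], "spin": 0, "gripper": -1}
    - {"slide": [0, 0, 0], "spin": 0, "gripper": -1}
    - {"slide": [0, 0, 0], "spin": 0, "gripper": -1}
    - {"slide": [0, 0, 0], "spin": 0, "gripper": -1}

```text
t: 14.62
tool_pos: [0.3996, -0.0096, 0.1235]
tool_rot: [2.129, 2.31, 0.0]
contact_force: [-0.8, -0.2, -2.9]
opening: 0.0165
grip_force: 79.3
```

```bash
python3 -c "
from h import *
go(.516,.103,.23,94.7)
wcheck()"
```

```text
tool [ 0.3996 -0.0096  0.1235] yaw 94.66 q [-0.21 -0.34  2.28 -0.    1.2  -0.29] open 0.0165 grip 79.3 F [-0.8 -0.2 -2.9] t 14.6167
slide [ 0.1028  0.1252 -0.1065] spin -0.04 tilt [ 0. -0. -1.]
expected ball px [320.55207259  53.82268538] near rim px [320.72595378 230.97946131] per 10mm +x [320.52464469  20.55083193]
blob [ 284    0   72   52 3178] [320.24575205  23.02989301]
```

arm_command:
  increments:
    - {"slide": [0.001, 0.001, -0.001], "spin": 0, "gripper": -1}
    - {"slide": [0.0025, 0.003, -0.0026], "spin": 0, "gripper": -1}
    - {"slide": [0.005, 0.006, -0.0051], "spin": 0, "gripper": -1}
    - {"slide": [0.0083, 0.01, -0.0085], "spin": 0, "gripper": -1}
    - {"slide": [0.0116, 0.014, -0.0119], "spin": 0, "gripper": -1}
    - {"slide": [0.0149, 0.018, -0.0153], "spin": 0, "gripper": -1}
    - {"slide": [0.0182, 0.022, -0.0187], "spin": 0, "gripper": -1}
    - {"slide": [0.0215, 0.026, -0.0221], "spin": 0, "gripper": -1}

```text
t: 15.33
tool_pos: [0.4243, 0.0144, 0.1461]
tool_rot: [2.129, 2.31, 0.0]
contact_force: [-0.6, 0.7, -2.5]
opening: 0.0167
grip_force: 79.3
```

arm_command:
  increments:
    - {"slide": [0.0033, 0.004, -0.0034], "spin": 0, "gripper": -1}
    - {"slide": [0.0066, 0.008, -0.0068], "spin": 0, "gripper": -1}
    - {"slide": [0.0099, 0.012, -0.0102], "spin": 0, "gripper": -1}
    - {"slide": [0.0132, 0.016, -0.0136], "spin": 0, "gripper": -1}
    - {"slide": [0.0165, 0.02, -0.017], "spin": 0, "gripper": -1}
    - {"slide": [0.0198, 0.024, -0.0204], "spin": 0, "gripper": -1}
    - {"slide": [0.0231, 0.028, -0.0238], "spin": 0, "gripper": -1}
    - {"slide": [0.0264, 0.032, -0.0272], "spin": 0, "gripper": -1}

```text
t: 16.0
tool_pos: [0.4538, 0.0432, 0.1731]
tool_rot: [-2.129, -2.31, 0.0]
contact_force: [0.3, -0.4, -2.1]
opening: 0.0164
grip_force: 79.3
```

arm_command:
  increments:
    - {"slide": [0.0033, 0.004, -0.0034], "spin": 0, "gripper": -1}
    - {"slide": [0.0066, 0.008, -0.0068], "spin": 0, "gripper": -1}
    - {"slide": [0.0099, 0.012, -0.0102], "spin": 0, "gripper": -1}
    - {"slide": [0.0132, 0.016, -0.0136], "spin": 0, "gripper": -1}
    - {"slide": [0.0165, 0.02, -0.017], "spin": 0, "gripper": -1}
    - {"slide": [0.0198, 0.024, -0.0204], "spin": 0, "gripper": -1}
    - {"slide": [0.0231, 0.028, -0.0238], "spin": 0, "gripper": -1}
    - {"slide": [0.0264, 0.032, -0.0272], "spin": 0, "gripper": -1}

```text
t: 16.67
tool_pos: [0.4836, 0.0721, 0.2003]
tool_rot: [-2.129, -2.31, 0.0]
contact_force: [-1.4, 0.6, -2.8]
opening: 0.0169
grip_force: 79.3
```

arm_command:
  increments:
    - {"slide": [0.0033, 0.004, -0.0034], "spin": 0, "gripper": -1}
    - {"slide": [0.0066, 0.008, -0.0068], "spin": 0, "gripper": -1}
    - {"slide": [0.0099, 0.012, -0.0102], "spin": 0, "gripper": -1}
    - {"slide": [0.0132, 0.016, -0.0136], "spin": 0, "gripper": -1}
    - {"slide": [0.0165, 0.02, -0.017], "spin": 0, "gripper": -1}
    - {"slide": [0.0198, 0.024, -0.0204], "spin": 0, "gripper": -1}
    - {"slide": [0.0225, 0.0275, -0.0235], "spin": 0, "gripper": -1}
    - {"slide": [0.0245, 0.03, -0.0255], "spin": 0, "gripper": -1}

```text
t: 17.33
tool_pos: [0.5117, 0.099, 0.2261]
tool_rot: [2.129, 2.31, 0.001]
contact_force: [-0.1, 0.6, -2.5]
opening: 0.0164
grip_force: 79.3
```

arm_command:
  increments:
    - {"slide": [0.0015, 0.002, -0.0015], "spin": 0, "gripper": -1}
    - {"slide": [0.002, 0.003, -0.0025], "spin": 0, "gripper": -1}
    - {"slide": [0.002, 0.003, -0.0025], "spin": 0, "gripper": -1}
    - {"slide": [0.002, 0.003, -0.0025], "spin": 0, "gripper": -1}
    - {"slide": [0.002, 0.003, -0.0025], "spin": 0, "gripper": -1}
    - {"slide": [0.002, 0.003, -0.0025], "spin": 0, "gripper": -1}
    - {"slide": [0.002, 0.003, -0.0025], "spin": 0, "gripper": -1}
    - {"slide": [0.002, 0.003, -0.0025], "spin": 0, "gripper": -1}

```text
t: 18.0
tool_pos: [0.5139, 0.1008, 0.2279]
tool_rot: [-2.129, -2.31, 0.0]
contact_force: [0.2, -0.0, -2.8]
opening: 0.0168
grip_force: 79.3
```

arm_command:
  increments:
    - {"slide": [0, 0, 0], "spin": 0, "gripper": -1}
    - {"slide": [0, 0, 0], "spin": 0, "gripper": -1}
    - {"slide": [0, 0, 0], "spin": 0, "gripper": -1}
    - {"slide": [0, 0, 0], "spin": 0, "gripper": -1}
    - {"slide": [0, 0, 0], "spin": 0, "gripper": -1}
    - {"slide": [0, 0, 0], "spin": 0, "gripper": -1}
    - {"slide": [0, 0, 0], "spin": 0, "gripper": -1}
    - {"slide": [0, 0, 0], "spin": 0, "gripper": -1}

```text
t: 18.67
tool_pos: [0.514, 0.1008, 0.228]
tool_rot: [-2.129, -2.31, -0.0]
contact_force: [0.2, -0.0, -2.6]
opening: 0.0166
grip_force: 79.3
```

Run:
```python
from h import *
go(.516,.103,.23,94.7)
wcheck()
Ti=imaging.get_image("top"); Si=imaging.get_image("side")
c=[.507,.207,.15]
print("centre ball px top,side",proj(Ti,[.507,.207,.17]),proj(Si,[.507,.207,.17]))
T=Ti["frame"][180:280,210:370,::-1]; S=Si["frame"][160:320,260:460,::-1]
o=np.zeros((320,800,3),np.uint8); o[:250,:400]=cv2.resize(T,(400,250),interpolation=cv2.INTER_CUBIC); o[:320,400:]=cv2.resize(S,(400,320),interpolation=cv2.INTER_CUBIC)
cv2.imwrite("pics/c4.png",o)
```

```text
tool [0.514  0.1008 0.228 ] yaw 94.66 q [ 0.05 -0.13  1.92  0.    1.35 -0.03] open 0.0166 grip 79.3 F [ 0.2 -0.  -2.6] t 18.6667
slide [ 0.002   0.0022 -0.002 ] spin -0.04 tilt [-0.  0. -1.]
expected ball px [320.55189652  53.82267569] near rim px [320.72576456 230.97952776] per 10mm +x [320.52446626  20.55080568]
blob [  14    0   86   59 2134] [50.36129335 24.0135895 ]
blob [ 283    0   72   53 3180] [319.46540881  23.08553459]
blob [608  10  32  61 827] [627.12938331  41.66021765]
blob [560  14  62  66 863] [581.37427578  38.94669757]
blob [ 591   74   49   60 1984] [620.94254032 104.29334677]
centre ball px top,side [283.59946255 235.08705751] [308.58617451 204.67269289]
```

View pics/c4.png

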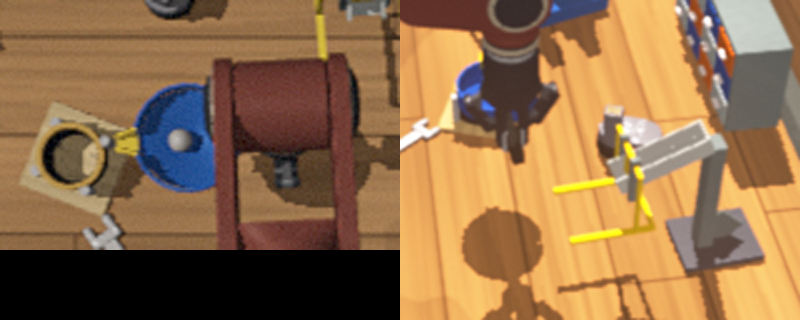

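The top crop shows the beak (116,142) pointing at the ring (70,156), the ball at (180,140) and the rim centre near (188,137). The gate has fallen shut in the side view. Last numeric check before handing in.

Run:
```python
from h import *
T=imaging.get_image("top")
t=lambda x,y:((x+.5)/2.5-.5+210,(y+.5)/2.5-.5+180)
o=status.get_obs(); M=R.from_rotvec(o["tool_rot"]).as_matrix(); c=o["tool_pos"]+M[:,0]*.104
b=np.array([.495,.353,0])
print("dish centre from tool",np.round(c,4),"bore in dish x,y",np.round([(b-c)[:2]@M[:2,0],(b-c)[:2]@-M[:2,1]],4))
for n,x,y,z in [("rim",188,137,.186),("rimleft",134,137,.186),("ball",180,140,.168),("tip",116,142,.18),("ring",70,156,.055)]: print(n,np.round(px2z(T,*t(x,y),z),4))
```

```text
dish centre from tool [0.5055 0.2045 0.228 ] bore in dish x,y [ 0.1489 -0.0016]
rim [0.5074 0.2021 0.186 ]
rimleft [0.5073 0.2599 0.186 ]
ball [0.5055 0.2123 0.168 ]
tip [0.5023 0.28   0.18  ]
ring [0.4946 0.3535 0.055 ]
```

Run:
```python
from h import *
d=imaging.get_image("wrist"); d["view"]=np.linalg.inv(np.array(d["mount"]))
hsv=cv2.cvtColor(d["frame"],cv2.COLOR_RGB2HSV); m=cv2.inRange(hsv,(100,100,30),(130,255,255))
ks=[]
for v in range(8,200,8):
    x=np.where(m[v])[0]; ks.append((v,x.min(),x.max()))
print(ks[::3])
def outline(p):
    pitch,x0,roll=p; a=np.linspace(0,2*np.pi,721); P=[]
    for z in (.038,.030):   # silhouette near top edge
        X=np.c_[.0585*np.cos(a),.0585*np.sin(a),np.full(a.size,-(z-.024))]
        X=X+[.105,0,0]; X=R.from_euler("yx",[-pitch,roll]).apply(X)+[x0,0,.0563-.002]
        P.append(np.array([proj(d,q) for q in X]))
    return P[0]
def res(p):
    O=outline(p); r=[]
    for v,l,rr in ks:
        # extreme columns at that row
        i=np.where(np.diff(np.sign(O[:,1]-v)))[0]; c=O[i,0]
        if len(c)<2: r+=[20,20]
        else: r+=[c.min()-l,c.max()-rr]
    return r
s=least_squares(res,[0,0,0],diff_step=1e-3,x_scale=[.05,.003,.05],loss="soft_l1"); print(s.x,np.abs(res(s.x)).mean(),"zero tilt:",np.abs(res([0,0,0])).mean())
for p in (-.1,-.05,.05,.1): print(p,np.abs(res([p,0,0])).mean())
```

```text
[(8, np.int64(122), np.int64(521)), (32, np.int64(123), np.int64(520)), (56, np.int64(128), np.int64(515)), (80, np.int64(135), np.int64(509)), (104, np.int64(144), np.int64(500)), (128, np.int64(156), np.int64(487)), (152, np.int64(172), np.int64(471)), (176, np.int64(193), np.int64(450))]
[ 0.02202055 -0.00017938 -0.01948   ] 0.5379289903421931 zero tilt: 2.9860675580307325
-0.1 20.59092989826166
-0.05 11.35826105269401
0.05 4.502105865929208
0.1 11.415020063123762
```

Tilt is about 0.02–0.03 rad, inside the 0.10 limit, so I'm handing it in.

```bash
python3 -c "
from station import order
print(order.finish_job())"
```

```text
the job is handed in; nothing more can be done
None
```

I handed the job in with the dish held level next to the housing: underside about 15 cm up, beak pointing at the housing with its tip about 3 cm from the wall, ball about 8 mm from the centre and gate shut; the hand-in returned no verdict.

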